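Set the yellow table timer in the cafe

TASK

Set the yellow timer: turn its knob clockwise until the white pointer stands on the green mark, then let go. The knob is stiff and the timer light, so bear down on the knob while you turn it: the timer itself must stay in its place, facing the same way, and not spin round with the knob. Leave the blue timer as it is.

Things in the scene. Friction and masses are not known exactly. Their poses are not given: they have to be found in the camera images.
- yellow_grip (a point): Middle of the bar grip of the yellow timer's black knob, on its upright axis, 80 mm above the table. Bar 50 long, 14 wide, 34 high (17 above and below this point), on a black skirt of radius 29, 7 thick, that turns with it; skirt's top 17 mm above the case. x axis: along the bar to its white pointer end; z up. The knob sinks on a spring: 2 N at first, 12 N at its stop 8 mm down.
- yellow_dial (a joint): Angle of the yellow knob in its case, rad: 0 at the stop, growing clockwise seen from above, up to 2.1. Starts at 0 to 0.45. Middle of the 20 degree wide green mark: 1.396 (80 degrees). Stiff: takes 0.15 N m, stays where left. The timer (0.18 kg) stands loose on four feet; table friction alone cannot hold it, but with 6 N or more on the knob (4 to 8 mm down) it stays put.
- yellow_case (a point): Middle of the front edge of the top of the yellow case (a square box 110 x 110 mm, top 46 mm above the table, white printed dial on top). The knob's axis lies 55 mm from this point along its x axis; z is up.
- blue_pointer (a point): Tip of the white pointer, on top of the knob of the other timer, the same make in blue, 97 mm above the table and 25 mm from its knob's axis, which lies along this point's -x axis. To be left alone.
Things that resemble listed ones, but are neither listed nor needed, are in the scene too. What is shaped like the part that bears yellow_grip but brown is not meant.

How it is judged:
At the end, for the whole second after the job is handed in: The yellow knob rests within 0.2 rad (11 degrees) of the middle of the green mark, the yellow timer stands flat with the front edge of its case within 20 mm of where it began, and the blue timer's pointer is within 20 mm of where it began (value of joint yellow_dial between 1.196 and 1.596 rad and velocity of joint yellow_dial between -0.05 and 0.05 rad/s and distance of each of yellow_case, blue_pointer from where it was at the start of the episode below 0.02 m and angle between yellow_case's own z axis and vertical below 0.1 rad); the robot touches nothing.
It fails at once if the yellow timer slides or spins: its front edge is more than 30 mm from where it began (distance of yellow_case from where it was at the start of the episode above 0.03 m).
It fails at once if the blue timer is pushed or turned: its pointer is more than 20 mm from where it began (distance of blue_pointer from where it was at the start of the episode above 0.02 m).
It also fails if it takes over 32 s, if anything falls off the work surface, if the arm or the gripper's body presses on something with over 40 N, if the wrist force passes 120 N, or if a joint passes its speed limit or range.

ROBOT

A 7-joint arm with a two-finger parallel gripper is mounted at the origin on the work surface. World frame = base frame: x ahead of the robot, y to its left, z up, the work surface at z = 0. Lengths are in m, angles in rad, forces in N, time in s.
With the tool pointing down it reaches from about 0.4 to 0.875 m from the base axis. Payload 19.3 kg.
Tool frame: the origin (TCP) lies at the very end of the fingers, on their centre line; the grasp point (between the pads) lies 19 mm behind it; z points along the fingers, y is the direction in which the jaws open and shut (so a half turn about z gives the same grasp; the last joint's range is limited). The gripper opens to 85 mm and grips with 20 to 120 N. Pads are 22 mm wide; open, the fingers measure 114 mm over their backs; the gripper's body (76 mm by 85 mm) begins 54 mm behind the grasp point. The pads swing forward as they close: fully open they stand 13 mm farther back than shut.
Start: joints at [1.097, 0.521, -0.036, 1.599, 0.021, 1.021, -0.113], TCP at [0.246, -0.575, 0.231] pointing down, gripper open.
Joint ranges: [-2.91, 2.91], [-0.3, 2.13], [-1.5, 1.42], [0.17, 2.43], [-1.26, 4.41], [0.16, 1.93], [-2.52, 2.52]. Speed limits (rad/s): [1.89, 1.89, 2.39, 2.39, 3.01, 3.01, 3.01].

INTERFACE

Orientations are given as [roll, pitch, yaw] about the fixed x, y, z axes, in that order (R = Rz(yaw) Ry(pitch) Rx(roll)).
In Python, from workcell import telemetry, imaging, ticket gives the robot as it stands.
- The arm moves only by the tool carry_out, never from a script. Its argument "series" is a list of rows, each a list of 7 numbers: the shift along the tool's x, y, z in m, then the turn, a rotation vector about the tool's x, y, z in rad, then the closure in counts, from 0 (fully open) to 255 (shut). In form: [[tx, ty, tz, ax, ay, az, jaw], ...]. A call has 1 to 10 rows; each row is the pose to reach, as a shift and turn from the pose commanded when the call began, along the tool's axes at that moment; what a row does not reach only later rows make up. A row lasts 1/8 s, in which the tool goes at most 62.5 mm and 10.7 degrees, less where a joint would pass 70% of its speed; a pose out of reach is approached as far as the arm can. A call with a gripper value outside its range is refused whole. The fingers move at their own pace and stop on an object; "force" is the grip in N (left out, the last holds). Time passes only in rows, so rows that repeat a pose let the fingers close. It gives the time, the measured TCP pose, the force and the opening at its end, in the units of the state.
- telemetry.observe(): the state, without advancing time (a new reading comes with each control period).
- imaging.grab_frame(name): name is "scene" or "top"; returns (picture, depth): 480x640x3 uint8, blue, green, red; 480x640 float32, m along the optical axis (not along the pixel's ray), 0 where there is no reading.
- imaging.camera_info(name): a dict with "mtx" (3x3 intrinsics, pixels), "extrinsics" (4x4, takes a point from camera to world coordinates). Camera axes: x right, y down, z forward; pixel columns grow to the right and rows downward; lengths in m; the calibration is good to about 2 mm. A picture is of the moment at which its call begins. camera_info takes no time and is no camera call.
- ticket.job_done(): hands the job in, once; it reports no verdict.
The state is a dict: "clock": time; "qpos": joint angles; "qd": joint speeds; "joint_efforts": joint torques, N m; "position": TCP position; "tool_rot": TCP orientation; "force": force on the tool from outside, world axes, zero at the start; "moment": the same for the moment, N m; "grip_width": finger opening in m.
Only numpy, scipy, OpenCV 4.12 (cv2) and the standard library are available. Lean on these libraries where they do the work, as an engineer would, in place of code of your own. Each camera call takes 0.05 s, during which the arm holds its last target.

## Working session

There is one attempt and no reset: what is moved stays moved. The work goes in short steps, Python scripts to look and compute and a tool call to move; the robot and the scene stay as the last step left them, time stands still between calls to the robot, and variables do not carry over. Pictures are saved under pics/ and viewed, and the job is handed in when it is done.

Besides the shell and the picture viewer there is one more tool, called after "Emit:" in YAML: its name, and indented under it one key for each argument. carry_out: Moves the arm, as the interface text tells. Its arguments: {"type":"object","properties":{"series":{"type":"array"},"force":{"type":"number"}},"required":["series"]}

```bash
ls; mkdir -p pics; python3 - <<'E'
from workcell import telemetry, imaging
import cv2,numpy as np
s=telemetry.observe();print(s)
for n in("scene","top"):
    p,d=imaging.grab_frame(n);cv2.imwrite(f"pics/{n}0.png",p);np.save(f"{n}0.npy",d)
    print(imaging.camera_info(n))
E
```

```text
pics
{'clock': 0.0, 'qpos': array([ 1.09677862,  0.52201869, -0.03633127,  1.59998463,  0.02119646,
        1.02111182, -0.11280049]), 'qd': array([ 1.00275477e-03, -6.13688366e-05,  1.22180153e-03,  1.09871940e-03,
       -1.02608064e-03, -7.97203148e-05, -8.96146683e-04]), 'joint_efforts': array([ 3.17082944e-03, -9.27114415e+01,  1.98156394e+00, -3.69931233e+01,
        1.80229062e-02,  8.19846347e-03,  6.10249140e-05]), 'position': array([ 0.245421  , -0.57443715,  0.23073115]), 'tool_rot': array([-3.14045759e+00,  7.63727837e-05,  4.03808372e-01]), 'force': array([-0.51528496,  1.27174665, -0.19970278]), 'moment': array([-0.06740696, -0.02166913, -0.05866157]), 'grip_width': 0.0851936050473644}
{'mtx': array([[604.15841248,   0.        , 316.82071555],
       [  0.        , 604.15841248, 229.23950553],
       [  0.        ,   0.        ,   1.        ]]), 'extrinsics': array([[ 0.74901585,  0.46272561, -0.47419433,  0.9893087 ],
       [ 0.6623269 , -0.54159197,  0.51768834, -0.52931326],
       [-0.01727219, -0.70182843, -0.71213659,  0.86519183],
       [ 0.        ,  0.        ,  0.        ,  1.        ]])}
{'mtx': array([[466.70544086,   0.        , 316.63237767],
       [  0.        , 466.70544086, 244.17491772],
       [  0.        ,   0.        ,   1.        ]]), 'extrinsics': array([[ 0.00132778, -0.98022156,  0.1978988 ,  0.3310781 ],
       [-0.99997877, -0.00256411, -0.00599117,  0.03616811],
       [ 0.0063801 , -0.19788665, -0.98020415,  0.85923406],
       [ 0.        ,  0.        ,  0.        ,  1.        ]])}
```

View pics/scene0.png

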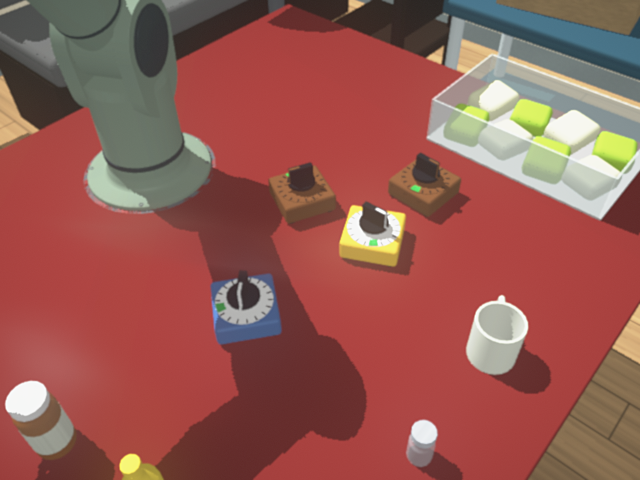

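View pics/top0.png

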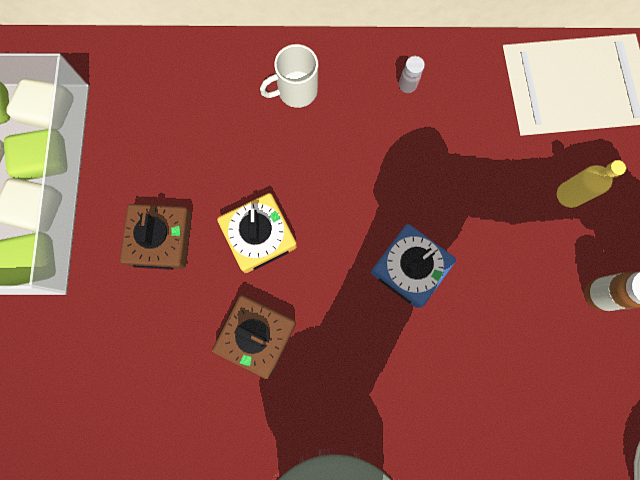

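The yellow timer sits at about (257,230) in the top view, with its pointer near (253,213) and the green mark near (275,216). The blue timer is at (415,265). Next I'll measure positions.

```bash
cat > h.py <<'E'
import numpy as np,cv2
from workcell import imaging
def ray(n,uv,z):
    c=imaging.camera_info(n);K=c["mtx"];T=c["extrinsics"]
    uv=np.atleast_2d(np.array(uv,float));d=np.c_[uv,np.ones(len(uv))]@np.linalg.inv(K).T@T[:3,:3].T
    o=T[:3,3];return (o+d*((z-o[2])/d[:,2])[:,None])[:,:2]
def proj(n,P):
    c=imaging.camera_info(n);K=c["mtx"];T=np.linalg.inv(c["extrinsics"])
    P=np.atleast_2d(P);q=(P@T[:3,:3].T+T[:3,3])@K.T;return q[:,:2]/q[:,2:]
E
python3 - <<'E'
from h import *
im=cv2.imread("pics/top0.png");sc=cv2.imread("pics/scene0.png")
a=cv2.resize(im[180:285,200:315],None,fx=5,fy=5,interpolation=cv2.INTER_CUBIC)
b=cv2.resize(sc[190:280,325:420],None,fx=5,fy=5,interpolation=cv2.INTER_CUBIC)
cv2.imwrite("pics/topz.png",a);cv2.imwrite("pics/scz.png",b)
hsv=cv2.cvtColor(im,cv2.COLOR_BGR2HSV)
roi=np.zeros(im.shape[:2],np.uint8);roi[180:285,200:315]=1
y=((cv2.inRange(hsv,(20,120,150),(35,255,255))>0)&(roi>0)).astype(np.uint8)*255
g=((cv2.inRange(hsv,(45,120,100),(80,255,255))>0)&(roi>0))
k=((hsv[...,2]<50)&(roi>0)).astype(np.uint8)
cs,_=cv2.findContours(y,0,2);c=max(cs,key=cv2.contourArea)
r=cv2.minAreaRect(c);bx=cv2.boxPoints(r);print(r,bx)
w=ray("top",bx,.046);print(w,w.mean(0),np.linalg.norm(np.diff(w,axis=0),axis=1))
v,u=np.nonzero(g);gw=ray("top",[u.mean(),v.mean()],.046);print("green",u.mean(),v.mean(),gw)
n,l,st,ce=cv2.connectedComponentsWithStats(k);i=1+np.argmax(st[1:,4]);print("knob",st[i],ce[i],ray("top",ce[i],.065))
d=np.load("top0.npy");print(d[230,257])
E
```

```text
((256.60003662109375, 232.7000274658203), (61.715476989746094, 61.26826477050781), 63.43495178222656) [[215.40004 218.80002]
 [270.20004 191.40002]
 [297.80005 246.60004]
 [243.00003 274.00003]]
[[0.54125424 0.21296005]
 [0.59292681 0.11574371]
 [0.49078661 0.06462645]
 [0.44158228 0.16022636]] [0.51663748 0.13838914] [0.11009573 0.11421731 0.10751934]
green 274.3333333333333 216.3030303030303 [[0.5462009  0.10733358]]
knob [240 210  31  34 724] [254.90469613 228.61049724] [[0.51887864 0.13915433]]
0.7963749
```

View pics/topz.png

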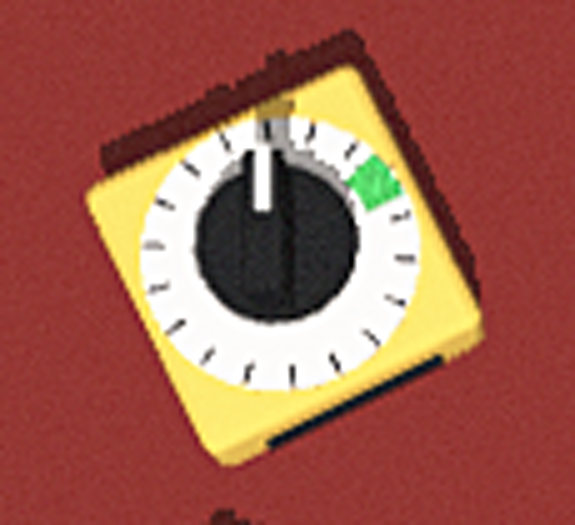

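View pics/scz.png

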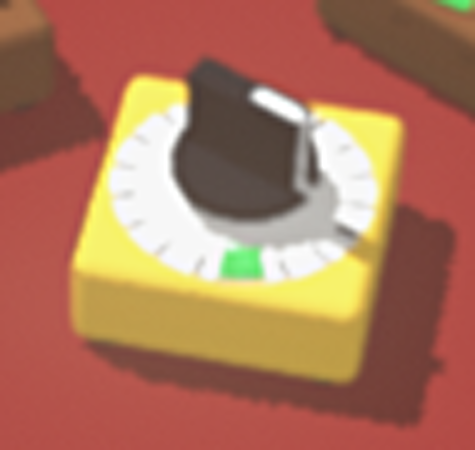

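```bash
python3 - <<'E'
from h import *
sc=cv2.imread("pics/scene0.png");im=cv2.imread("pics/top0.png")
hsv=cv2.cvtColor(im,cv2.COLOR_BGR2HSV)
# dial disc: non-yellow in case, hull of white pixels
w=np.zeros(im.shape[:2],np.uint8);w[195:270,222:290]=((hsv[...,1]<40)&(hsv[...,2]>180))[195:270,222:290]
cs,_=cv2.findContours(w,0,1);hull=cv2.convexHull(np.vstack(cs))
P=ray("top",hull[:,0],.046);C=np.array(cv2.minEnclosingCircle(P.astype(np.float32)*1000)[0])/1000
print("disc",C,cv2.minEnclosingCircle(P.astype(np.float32)*1000))
hs=cv2.cvtColor(sc,cv2.COLOR_BGR2HSV)
for n,h,(u0,u1,v0,v1),(p0,p1) in(("top",hsv,(200,315,180,285),((252.4,222),(252.4,210))),("scene",hs,(325,420,190,280),((376.5,209),(386,214.5)))):
    m=cv2.inRange(h,(45,120,100),(80,255,255))[v0:v1,u0:u1];v,u=np.nonzero(m)
    g=ray(n,[u.mean()+u0,v.mean()+v0],.046)[0]
    p=ray(n,[p0,p1],.097);d=p[1]-p[0]
    print(n,g,"green ang",np.degrees(np.arctan2(*(g-C)[::-1])),"ptr",p,np.degrees(np.arctan2(d[1],d[0])),"from C",np.degrees(np.arctan2(*(p[1]-C)[::-1])))
w=ray("top",[[218,219],[270.5,193],[297,246.5]],.046)
print([np.degrees(np.arctan2(*(w[i+1]-w[i])[::-1])) for i in (0,1)])
for z in(.046,.063,.097):print(proj("top",[*C,z]),proj("scene",[*C,z]))
E
```

```text
disc [0.52073486 0.14039323] ((520.73486328125, 140.3932342529297), 49.948890686035156)
top [0.5462009  0.10733358] green ang -52.39273130415603 ptr [[0.52271137 0.13952495]
 [0.54359515 0.140121  ]] 1.6348658040238286 from C -0.6822691732041171
scene [0.54069077 0.14874379] green ang 22.70688470395145 ptr [[0.52671484 0.13975793]
 [0.54875928 0.13940849]] -0.9081704335498582 from C -2.012485687866398
[np.float64(-62.255577018227825), np.float64(-153.61033262904192)]
[[255.54999752 230.04873762]] [[372.78904434 226.82938915]]
[[254.36667479 227.83994662]] [[373.22772951 220.48167147]]
[[251.84913453 223.14070429]] [[374.13365411 207.37305959]]
```

The disc centre is at about (0.520, 0.140) and the bar points at about +1° yaw. The green mark is at -52.4°, which agrees with the case direction (27.6° − 80°). So I need about 54° clockwise. I'll approach with the tool yaw near 181° so the last joint stays within its range.

Emit:
carry_out:
  series:
    - [0.033,-0.034,-0.005,0,0,-0.173,0]
    - [0.067,-0.069,-0.01,0,0,-0.346,0]
    - [0.1,-0.103,-0.015,0,0,-0.518,0]
    - [0.133,-0.137,-0.02,0,0,-0.691,0]
    - [0.167,-0.172,-0.02,0,0,-0.864,0]
    - [0.2,-0.206,-0.02,0,0,-1.037,0]
    - [0.233,-0.24,-0.02,0,0,-1.21,0]
    - [0.266,-0.274,-0.02,0,0,-1.382,0]
    - [0.3,-0.309,-0.02,0,0,-1.555,0]
    - [0.333,-0.343,-0.02,0,0,-1.728,0]

```text
clock: 1.35
position: [0.4173, -0.127, 0.2513]
tool_rot: [-3.142, 0.0, 2.137]
force: [0.2, -1.1, 0.8]
grip_width: 0.0854
```

Emit:
carry_out:
  series:
    - [0.029,0.038,0,0,0,-0.172,0]
    - [0.057,0.076,0,0,0,-0.344,0]
    - [0.086,0.115,0,0,0,-0.516,0]
    - [0.115,0.153,0,0,0,-0.688,0]
    - [0.144,0.191,0.02,0,0,-0.86,0]
    - [0.1723,0.2294,0.06,0,0,-1.032,0]
    - [0.1723,0.2294,0.1,0,0,-1.032,0]
    - [0.1723,0.2294,0.1,0,0,-1.032,0]

```text
clock: 2.35
position: [0.518, 0.1392, 0.1491]
tool_rot: [-3.141, -0.005, -3.119]
force: [0.3, 0.4, -0.2]
grip_width: 0.0852
```

```bash
python3 - <<'E'
from h import *
from workcell import telemetry
s=telemetry.observe();print(s["clock"],s["position"],s["tool_rot"],s["qpos"],s["force"])
for n in("scene","top"):
    p,_=imaging.grab_frame(n);cv2.imwrite(f"pics/{n}1.png",p)
E
```

```text
2.35 [0.51801105 0.13924181 0.1491201 ] [-3.14083463 -0.00493952 -3.11859831] [ 0.19122626  0.60116687 -0.78592107  1.87780334  0.53741981  0.8927712
  0.7351169 ] [ 0.3283599   0.35168824 -0.18681097]
```

View pics/scene1.png

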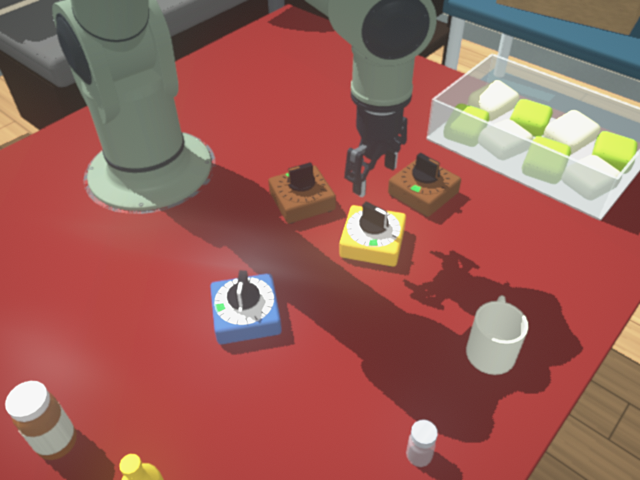

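The gripper hovers over the yellow knob in the scene view (fingers at about (375,180), knob at (375,215)). I'll descend to about 4 mm above the skirt and grip the bar lightly.

Emit:
carry_out:
  series:
    - [-0.002,0.0005,0.02,0,0,0,0]
    - [-0.002,0.0005,0.045,0,0,0,0]
    - [-0.002,0.0005,0.065,0,0,0,0]
    - [-0.002,0.0005,0.078,0,0,0,0]
    - [-0.002,0.0005,0.082,0,0,0,0]
    - [-0.002,0.0005,0.082,0,0,0,0]
  force: 40

```text
clock: 3.2
position: [0.5217, 0.1401, 0.0695]
tool_rot: [3.141, 0.0, -3.119]
force: [0.3, 0.3, 0.1]
grip_width: 0.0852
```

```bash
python3 - <<'E'
from h import *
from workcell import telemetry
s=telemetry.observe();print(s["clock"],s["position"],s["tool_rot"],s["force"])
for n in("scene","top"):
    p,_=imaging.grab_frame(n);cv2.imwrite(f"pics/{n}2.png",p)
    q=p[130:290,290:450] if n=="scene" else p[150:310,180:340]
    cv2.imwrite(f"pics/{n}2z.png",cv2.resize(q,None,fx=3.5,fy=3.5))
E
```

```text
3.2 [0.52174197 0.14012215 0.0695314 ] [ 3.14148107e+00  2.61567952e-04 -3.11940993e+00] [0.25090508 0.29856133 0.10933631]
```

View pics/scene2z.png

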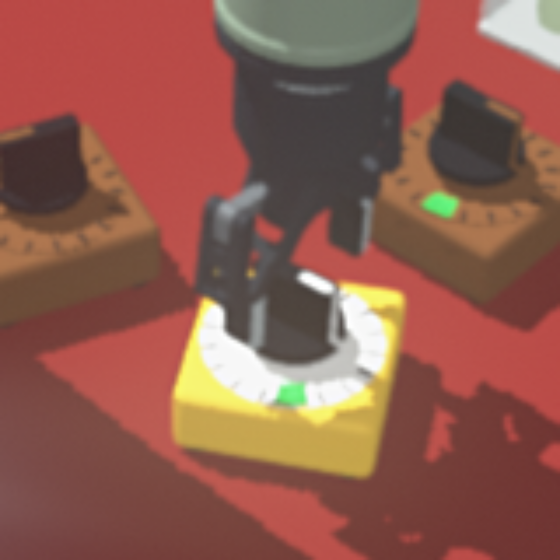

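View pics/top2z.png

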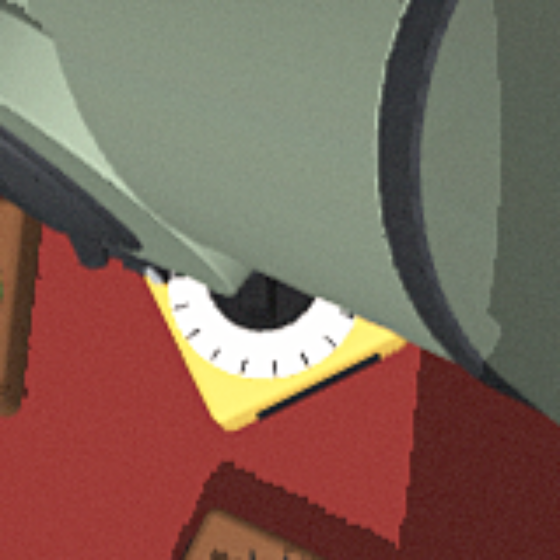

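The jaws straddle the bar and the scene is undisturbed, so I'll close them.

Emit:
carry_out:
  series:
    - [0,0,0.002,0,0,0,120]
    - [0,0,0.002,0,0,0,180]
    - [0,0,0.002,0,0,0,255]
    - [0,0,0.002,0,0,0,255]
    - [0,0,0.002,0,0,0,255]
    - [0,0,0.002,0,0,0,255]
    - [0,0,0.002,0,0,0,255]
    - [0,0,0.002,0,0,0,255]
  force: 40

```text
clock: 4.3
position: [0.5216, 0.14, 0.0673]
tool_rot: [3.142, 0.0, -3.119]
force: [0.1, 0.5, 1.5]
grip_width: 0.0132
```

```bash
python3 - <<'E'
from h import *
from workcell import telemetry
s=telemetry.observe();print(s)
for n in("scene",):
    p,_=imaging.grab_frame(n);cv2.imwrite(f"pics/{n}3.png",p)
    q=p[130:290,290:450]
    cv2.imwrite(f"pics/{n}3z.png",cv2.resize(q,None,fx=3.5,fy=3.5))
E
```

```text
{'clock': 4.3, 'qpos': array([ 0.12133157,  0.71708435, -0.69281192,  1.92104264,  0.6657998 ,
        0.74712909,  0.63245185]), 'qd': array([-0.00066666, -0.00049594,  0.00291386, -0.00066274,  0.00015622,
        0.00026127,  0.0011676 ]), 'joint_efforts': array([-1.91444991e-02, -8.88750029e+01, -1.40901473e+01, -2.28106749e+01,
        3.26918042e-02, -1.11403063e-02,  4.00313095e-02]), 'position': array([0.52160845, 0.13998415, 0.06732245]), 'tool_rot': array([ 3.14155794e+00,  5.59085579e-05, -3.11947362e+00]), 'force': array([0.07665178, 0.49100391, 1.50051334]), 'moment': array([-0.00917198, -0.03298584, -0.07242089]), 'grip_width': 0.013242530656321149}
```

View pics/scene3z.png

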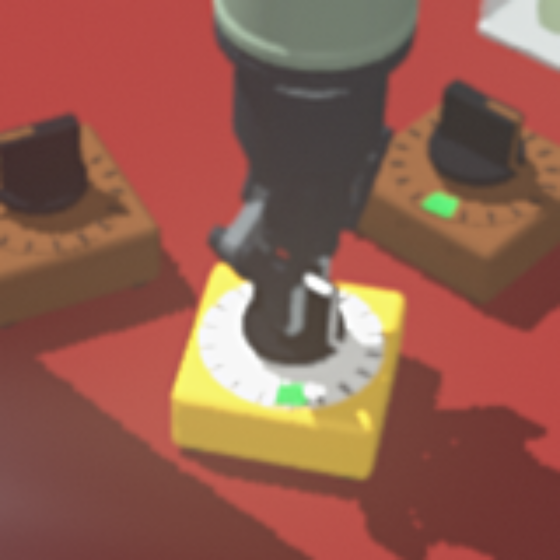

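The bar is held (opening 13 mm, force about 1.5 N) and the case hasn't moved: its corners are at the same pixels. Next I'll press down about 6 mm.

Emit:
carry_out:
  series:
    - [0,0,0.002,0,0,0,255]
    - [0,0,0.004,0,0,0,255]
    - [0,0,0.006,0,0,0,255]
    - [0,0,0.006,0,0,0,255]
    - [0,0,0.006,0,0,0,255]

```text
clock: 4.97
position: [0.5216, 0.14, 0.0614]
tool_rot: [-3.141, 0.0, -3.119]
force: [-2.1, -1.0, 9.9]
grip_width: 0.0133
```

There's 9.9 N on the knob. I'll start the turn with 0.6 rad, then check.

Emit:
carry_out:
  series:
    - [0,0,0,0,0,0.06,255]
    - [0,0,0,0,0,0.13,255]
    - [0,0,0,0,0,0.2,255]
    - [0,0,0,0,0,0.27,255]
    - [0,0,0,0,0,0.34,255]
    - [0,0,0,0,0,0.41,255]
    - [0,0,0,0,0,0.48,255]
    - [0,0,0,0,0,0.55,255]
    - [0,0,0,0,0,0.6,255]
    - [0,0,0,0,0,0.6,255]

```text
clock: 6.22
position: [0.5216, 0.1398, 0.0614]
tool_rot: [-3.141, 0.0, 2.563]
force: [-1.8, -1.2, 9.2]
grip_width: 0.0135
```

```bash
python3 - <<'E'
from h import *
from workcell import telemetry
s=telemetry.observe();print(s["position"],s["tool_rot"],s["force"],s["moment"],s["qpos"])
for n in("scene",):
    p,_=imaging.grab_frame(n);cv2.imwrite(f"pics/{n}4.png",p)
    q=p[130:290,290:450]
    cv2.imwrite(f"pics/{n}4z.png",cv2.resize(q,None,fx=3.5,fy=3.5))
E
```

```text
[0.52156881 0.13983917 0.06144499] [-3.14122324e+00  3.67683012e-04  2.56291342e+00] [-1.76202173 -1.18697486  9.21237219] [-0.40379186  0.44502842 -0.10982879] [ 0.01680544  0.68699907 -0.53953143  1.9285397   0.54878334  0.67579715
  0.13019145]
```

View pics/scene4z.png

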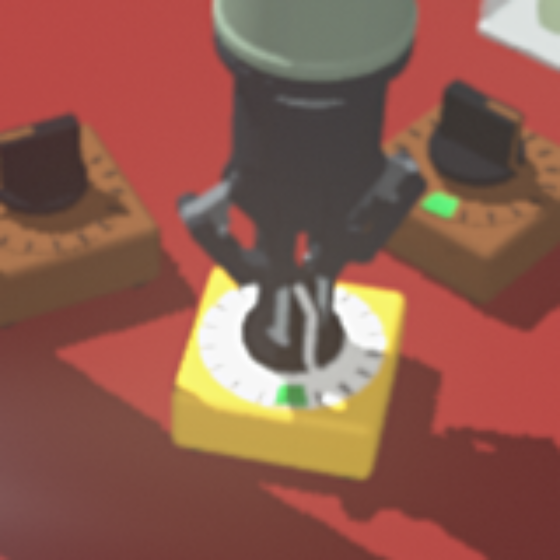

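The case hasn't moved and the pointer is nearing the green mark. I have about 0.34 rad left to turn.

Emit:
carry_out:
  series:
    - [0,0,0,0,0,0.07,255]
    - [0,0,0,0,0,0.14,255]
    - [0,0,0,0,0,0.21,255]
    - [0,0,0,0,0,0.28,255]
    - [0,0,0,0,0,0.33,255]
    - [0,0,0,0,0,0.345,255]
    - [0,0,0,0,0,0.345,255]
    - [0,0,0,0,0,0.345,255]

```text
clock: 7.28
position: [0.5215, 0.1398, 0.0614]
tool_rot: [-3.141, 0.0, 2.219]
force: [-2.2, -1.6, 9.4]
grip_width: 0.0131
```

```bash
python3 - <<'E'
from h import *
from workcell import telemetry
s=telemetry.observe();print(s["position"],s["tool_rot"],s["force"],s["moment"],s["qpos"])
for n in("scene",):
    p,_=imaging.grab_frame(n);cv2.imwrite(f"pics/{n}5.png",p)
    q=p[130:290,290:450]
    cv2.imwrite(f"pics/{n}5z.png",cv2.resize(q,None,fx=3.5,fy=3.5))
E
```

```text
[0.52150115 0.13979594 0.06141552] [-3.14123400e+00  3.63063341e-04  2.21880745e+00] [-2.17081337 -1.59194024  9.42708314] [-0.42722562  0.59693478  0.04967481] [-0.04390091  0.6695884  -0.45287364  1.93179903  0.46916669  0.64545838
 -0.14520807]
```

View pics/scene5z.png

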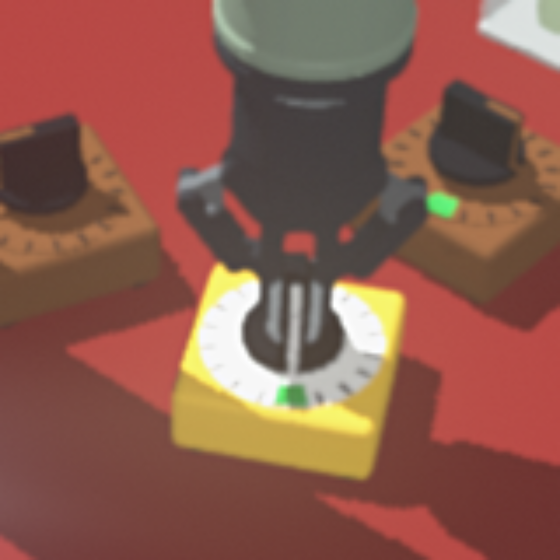

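The pointer stands on the green mark and the case hasn't shifted. I'll ease off part of the pressure, open the jaws and lift straight up.

Emit:
carry_out:
  series:
    - [0,0,-0.003,0,0,0,255]
    - [0,0,-0.003,0,0,0,255]
    - [0,0,-0.003,0,0,0,150]
    - [0,0,-0.003,0,0,0,0]
    - [0,0,-0.003,0,0,0,0]
    - [0,0,-0.003,0,0,0,0]
    - [0,0,-0.003,0,0,0,0]
    - [0,0,-0.003,0,0,0,0]

```text
clock: 8.32
position: [0.5216, 0.14, 0.0643]
tool_rot: [3.142, -0.0, 2.219]
force: [-0.3, 1.0, 0.3]
grip_width: 0.0853
```

Emit:
carry_out:
  series:
    - [0,0,-0.013,0,0,0,0]
    - [0,0,-0.033,0,0,0,0]
    - [0,0,-0.073,0,0,0,0]
    - [0,0,-0.12,0,0,0,0]
    - [0,0,-0.15,0,0,0,0]
    - [0.05,0,-0.15,0,0,0,0]
    - [0.1,0,-0.15,0,0,0,0]
    - [0.1,0,-0.15,0,0,0,0]

```text
clock: 9.32
position: [0.4591, 0.2228, 0.2156]
tool_rot: [3.14, -0.001, 2.224]
force: [0.1, -1.0, 0.6]
grip_width: 0.0856
```

```bash
python3 - <<'E'
from h import *
from workcell import telemetry
s=telemetry.observe();print(s["clock"],s["position"],s["tool_rot"],s["force"],s["grip_width"])
for n in("scene","top"):
    p,_=imaging.grab_frame(n);cv2.imwrite(f"pics/{n}6.png",p)
    q=p[130:290,290:450] if n=="scene" else p[150:310,180:340]
    cv2.imwrite(f"pics/{n}6z.png",cv2.resize(q,None,fx=3.5,fy=3.5))
E
```

```text
9.325 [0.45913886 0.22275213 0.215588  ] [ 3.14030434e+00 -5.45145328e-04  2.22405955e+00] [ 0.14541422 -1.02880045  0.58366682] 0.0855913498490797
```

View pics/scene6z.png

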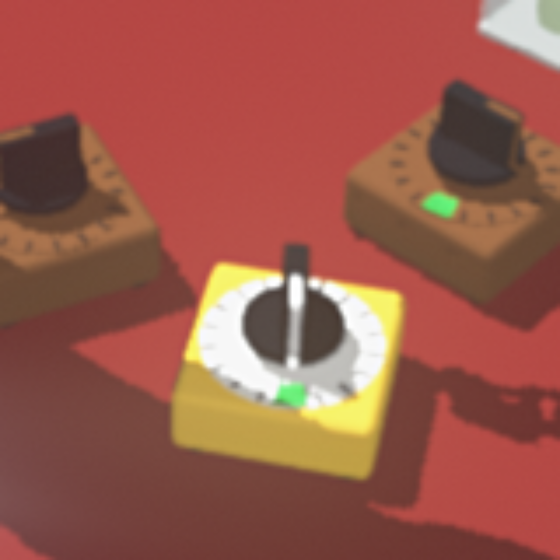

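View pics/top6.png

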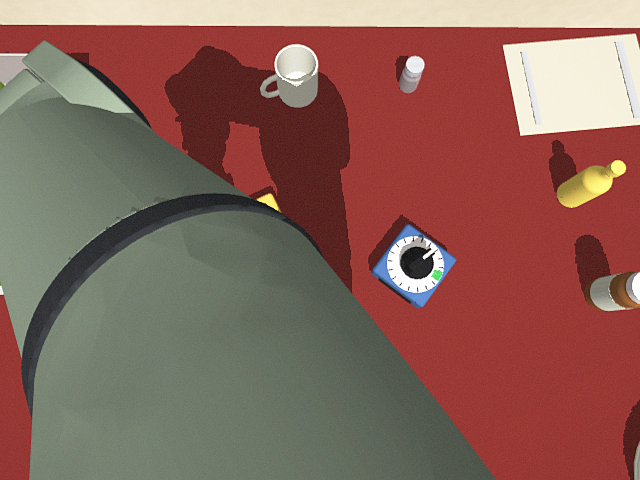

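```bash
python3 - <<'E'
from h import *
p=ray("scene",[[290+296/3.5,130+247/3.5],[290+295.5/3.5,130+305/3.5]],.097);d=p[1]-p[0];print(p,np.linalg.norm(d),np.degrees(np.arctan2(d[1],d[0])))
a=cv2.imread("pics/scene2.png");b=cv2.imread("pics/scene6.png")
for i in(a,b):
    h=cv2.cvtColor(i,cv2.COLOR_BGR2HSV)[195:275,330:415]
    m=cv2.inRange(h,(45,120,80),(80,255,255));v,u=np.nonzero(m);g=ray("scene",[u.mean()+330,v.mean()+195],.046)[0];print(g,np.degrees(np.arctan2(g[1]-.140,g[0]-.5213)))
    m=cv2.inRange(h,(20,100,80),(35,255,255));c=np.vstack(cv2.findContours(m,0,1)[0]);print(cv2.boundingRect(c))
E
```

```text
[[0.51003469 0.15558187]
 [0.53695668 0.12026297]] 0.04440966892638606 -52.6833775839675
[0.54590198 0.10854965] -51.965763941214
(10, 12, 65, 59)
[0.54597278 0.10875135] -51.70668266495618
(9, 10, 66, 62)
```

The pointer reads -52.7° and the green mark -51.7 to -52.4°. The case's outline and its green mark haven't moved. The gripper is clear, so I'm handing in.

```bash
python3 -c "
from workcell import ticket;print(ticket.job_done())"
```

```text
the job is handed in; nothing more can be done
None
```

I set the yellow timer and handed the job in at about 9.4 s. I gripped the knob's bar, pressed it down 6 mm (about 9.5 N), turned it about 54° clockwise, then let go and lifted clear.

Last checks:
- **Pointer:** it reads about -52.7°, and the middle of the green mark reads -51.7° to -52.4°. That is within about 1°, against the 11° allowed.
- **Yellow case:** the green mark printed on it moved less than 1 mm in the scene view. The case outline changed by 1–3 pixels; the gripper hid part of the case in the earlier picture. I couldn't confirm the case position from the top camera, because the arm was blocking that view.
- **Blue timer:** it looked unchanged in the last top view, judged by eye.
- **Gripper:** it is open and touching nothing.

No check failed. I haven't seen a verdict.

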